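# Square up the stack of files before it is tied

## Task

The top file of the three-file stack on the desk lies crooked and hangs over the ones below; nudge it along gently until all its edges are flush with the two files under it, so that the stack can be tied with twine. Only push it: do not lift it off or tip it, leave the two lower files and the other desk things where they are, and take the hand clear when done.

Things in the scene. Friction and masses are not known exactly. Their poses are not given: they have to be found in the camera images.
- file_top: the top lever arch file, the one to push: closed, lying flat, a rigid box 170 (own x) x 215 (own y, along the spine) x 55 mm (z), green clouded covers, 0.4 to 0.7 kg. Origin: centre of its underside, 110 mm above the desk. It overhangs 20 to 45 mm on its -x side, 0 to 45 mm on either y side, and is turned up to 0.2 rad. It slides on the file below under a 2 to 6 N push and stops with the push
- file_mid: the middle file, same size and look (170 x 215 x 55 mm). Origin: centre of its underside, 55 mm above the desk; upper face at 110 mm. It lies flush on the bottom file with the same axes. The top file is to end with its origin straight above this one and its x and y axes along this file's
- file_low: the bottom file, same make and size, 170 x 215 x 55 mm, lying on the desk, spine on its +x side. Origin: centre of its underside, on the desk. Its x axis points roughly away from the robot (within 0.25 rad)
- stamp: bystander: turned wooden rubber stamp, 38 mm in diameter, 86 mm tall, standing on the desk just beyond the stack's far (+x) side. Origin: centre of its underside
- pen_cup: bystander: black pen cup with three pens, 80 mm in diameter, cup 98 mm and pens up to 146 mm tall, standing to the robot's left of the stack. Origin: centre of its underside
- hole_punch: bystander: black two-hole paper punch, about 125 x 130 mm and 80 mm tall, standing on the desk to the robot's right, nearer than the stack. Origin: centre of its underside

How it is judged (in metres and radians):
At the end, for the whole second after the job is handed in: the top file rests flat on the middle one, its centre within 8 mm of the middle file's centre along both edges and its edges parallel within 0.06 rad (3.4 degrees); the two lower files are still flush with each other (8 mm, 0.06 rad) and within 15 mm of where they stood; everything at rest (x of file_top in the frame of file_mid between -0.008 and 0.008 m and y of file_top in the frame of file_mid between -0.008 and 0.008 m and angle between the x axis of file_top and the x axis of file_mid, either way round below 0.06 rad and height (world z) of file_top between 0.106 and 0.114 m and angle between file_top's own z axis and vertical below 0.03 rad and horizontal distance between file_mid and file_low below 0.008 m and angle between the x axis of file_mid and the x axis of file_low, either way round below 0.06 rad and distance of each of file_low, file_mid from where it was at the start of the episode below 0.015 m and linear speed of file_top below 0.01 m/s); the robot touches nothing.
It fails at once if the top file is lifted (more than 12 mm) instead of slid (height (world z) of file_top above 0.122 m).
It fails at once if the top file is tipped (more than 0.1 rad) or falls off (angle between file_top's own z axis and vertical above 0.1 rad or height (world z) of file_top below 0.095 m).
It fails at once if the top file is knocked along (faster than 0.4 m/s) instead of nudged gently (linear speed of file_top above 0.4 m/s).
It fails at once if one of the two lower files is shifted by more than 20 mm (distance of any of file_low, file_mid from where it was at the start of the episode above 0.02 m).
It fails at once if the stamp, the pen cup or the punch is moved by more than 20 mm (distance of any of stamp, pen_cup, hole_punch from where it was at the start of the episode above 0.02 m).
It also fails if it takes over 67 s, if anything falls off the work surface, if the arm or the gripper's body presses on something with over 40 N, if the wrist force passes 120 N, or if a joint passes its speed limit or range.

## Robot

A 6-joint arm with a two-finger parallel gripper is mounted at the origin on the work surface. World frame = base frame: x ahead of the robot, y to its left, z up, the work surface at z = 0. Lengths are in mm, angles in degrees, forces in N, time in s.
With the tool pointing down it reaches from about 300 to 850 mm from the base axis. Payload 4.2 kg.
Tool frame: the origin (TCP) lies at the very end of the fingers, on their centre line; the grasp point (between the pads) lies 19 mm behind it (env.grip_depth is the distance from the TCP to the grasp point, in mm); y points along the fingers, z is the direction in which the jaws open and shut, and the axes are right-handed (so a half turn about y gives the same grasp; the last joint's range is limited). The gripper opens to 91 mm and grips with 3 to 60 N. Pads are 32 mm wide; open, the fingers measure 118 mm over their backs; the gripper's body (76 mm by 178 mm) begins 60 mm behind the grasp point.
Start: joints at [-68.297, 18.312, 89.639, -0, 72.044, -1.146], TCP at [223.284, -529.894, 213.976] pointing down, gripper open.
Joint ranges: [-177.97, 177.97], [-48.28, 115.42], [12.27, 149.76], [-77.06, 257.06], [2.81, 150.46], [-146.56, 146.56]. Speed limits (degrees/s): [147.25, 147.25, 180, 180, 180, 180].

## Interface

Orientations are given as [roll, pitch, yaw] about the fixed x, y, z axes, in that order (R = Rz(yaw) Ry(pitch) Rx(roll)).
In Python, from workcell import state, imaging, job, env gives the robot as it stands.
- The arm moves only by the shell command python3 -m pendant 'ROWS' [FORCE]. ROWS is JSON, a list of rows, each an object with "delta_pos": the shift along the tool's x, y, z in cm, a list of three; "twist": the turn, a rotation vector about the tool's x, y, z in degrees, a list of three; "grip": the opening in per cent of the stroke, from 0 (shut) to 100 (fully open). In form: [{"delta_pos": [tx, ty, tz], "twist": [wx, wy, wz], "grip": grip}, ...]. A call has exactly 5 rows; each row is the pose to reach, as a shift and turn from the pose commanded when the call began, along the tool's axes at that moment; what a row does not reach only later rows make up. A row lasts 1/10 s, in which the tool goes at most 50 mm and 8.59 degrees, less where a joint would pass 70% of its speed; a pose out of reach is approached as far as the arm can. A call with a gripper value outside its range is refused whole. The fingers move at their own pace and stop on an object; FORCE is the grip in N (left out, the last holds). Time passes only in rows, so rows that repeat a pose let the fingers close, or fill a call up. It gives the time, the measured TCP pose, the force and the opening at its end, in the units of the state.
- state(): the state, without advancing time (a new reading comes with each control period).
- imaging.grab_frame(name): name is "scene" or "side" or "wrist"; returns (picture, depth): 480x640x3 uint8, red, green, blue; 480x640 float32, mm along the optical axis (not along the pixel's ray), 0 where there is no reading.
- imaging.camera_info(name): a dict with "fx", "fy", "cx", "cy" (pixels), "R" (3x3) and "t" (3): a world point X has camera coordinates R X + t. Camera axes: x right, y down, z forward; pixel columns grow to the right and rows downward; lengths in mm; the calibration is good to about 2 mm. A picture is of the moment at which its call begins: read the wrist's pose just before it. camera_info takes no time and is no camera call; for the wrist camera it gives the pose at the moment of the call.
- job.job_done(): hands the job in, once; it reports no verdict.
The state is a dict: "time_s": time; "qpos": joint angles; "qvel": joint speeds; "effort": joint torques, N m; "ee_pos": TCP position; "ee_rot": TCP orientation; "force": force on the tool from outside, world axes, zero at the start; "torque": the same for the moment, N m; "gripper_width": finger opening in mm.
Only numpy, scipy, OpenCV 4.12 (cv2) and the standard library are available. Lean on these libraries where they do the work, as an engineer would, in place of code of your own. Each camera call takes 0.05 s, during which the arm holds its last target.

## Working session

There is one attempt and no reset: what is moved stays moved. The work goes in short steps, Python scripts to look and compute and a shell command to move; the robot and the scene stay as the last step left them, time stands still between calls to the robot, and variables do not carry over. Pictures are saved under pics/ and viewed, and the job is handed in when it is done.

```bash
mkdir -p pics; ls; python3 - <<'E'
from workcell import state, imaging, job, env
import cv2
s=state();print(s)
for n in("scene","side"):
    p,d=imaging.grab_frame(n);cv2.imwrite(f"pics/{n}0.png",p[:,:,::-1])
    import numpy as np
    np.savez(f"pics/{n}0.npz",p=p,d=d,**{k:v for k,v in imaging.camera_info(n).items()})
    print(n,imaging.camera_info(n))
E
```

```text
pics
{'time_s': 0.0, 'qpos': array([-6.82972627e+01,  1.83509636e+01,  8.97056326e+01, -4.59364347e-04,
        7.20427211e+01, -1.14643362e+00]), 'qvel': array([ 0.0030009 ,  0.07414068,  0.01730978,  0.08595291, -0.01679783,
       -0.03524666]), 'effort': array([-1.84327262e-03, -4.12468743e+01, -2.31974906e+01,  7.23234541e-02,
        4.54866921e-02, -1.40999095e-04]), 'ee_pos': array([ 223.08706833, -529.42338694,  213.13230266]), 'ee_rot': array([-9.00993062e+01,  1.55045834e-03, -1.57150688e+02]), 'force': array([0.46832493, 0.45631581, 0.32735527]), 'torque': array([ 0.04298452, -0.00639868, -0.02098003]), 'gripper_width': 91.16014664199986}
scene {'fx': 575.606421031206, 'fy': 575.606421031206, 'cx': 314.8801214479709, 'cy': 248.21665193026504, 'R': array([[-0.52436443,  0.85140686,  0.0121782 ],
       [ 0.61853744,  0.39069615, -0.68173892],
       [-0.58519517, -0.34994697, -0.73149418]]), 't': array([ 289.11148568, -304.81001932, 1624.57387471])}
side {'fx': 624.3397001662228, 'fy': 624.3397001662228, 'cx': 311.09978413214907, 'cy': 234.5295155817901, 'R': array([[-0.98521416, -0.17130469,  0.00278601],
       [-0.12923609,  0.73239542, -0.66850204],
       [ 0.11247708, -0.65897773, -0.74370509]]), 't': array([ 568.72932459,  104.64843235, 1656.77896875])}
```

View pics/scene0.png

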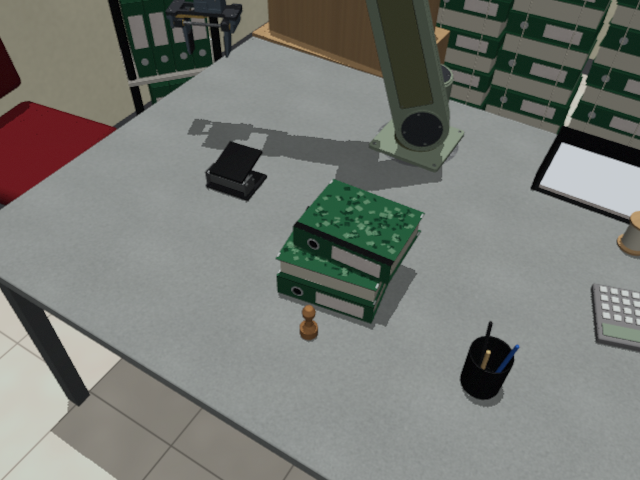

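View pics/side0.png

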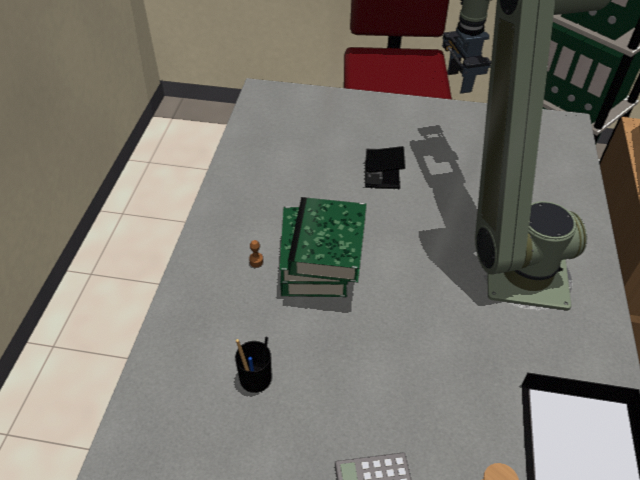

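The top file sits toward the robot (-x) and toward +y. It is turned and shows in the scene view at about (360,230) and in the side view at about (330,238). The stamp is just beyond it, the punch is at -y, and the pen cup is at +y. I'll measure from the depth images next.

```bash
cat > h.py <<'E'
import numpy as np,cv2
def cloud(z):
    p,d=z['p'],z['d'].astype(float)
    v,u=np.mgrid[:480,:640]
    c=np.stack([(u-z['cx'])/z['fx']*d,(v-z['cy'])/z['fy']*d,d],-1)
    w=(c-z['t'])@z['R']
    w[d<=0]=np.nan
    return w
def rect(pts):
    r=cv2.minAreaRect(pts.astype(np.float32)[:,:2]); return r
def reg(w,lo,hi,box):
    m=(w[...,2]>lo)&(w[...,2]<hi)&(w[...,0]>box[0])&(w[...,0]<box[1])&(w[...,1]>box[2])&(w[...,1]<box[3])
    m=m.astype(np.uint8)
    return m
E
python3 - <<'E'
from h import *
for n in("scene","side"):
    z=np.load(f"pics/{n}0.npz");w=cloud(z)
    box=(250,800,-250,350)
    zz=w[...,2][reg(w,-20,250,box)>0]
    print(n,np.histogram(zz,bins=np.arange(-20,200,10)))
    m=reg(w,158,173,box);m=cv2.morphologyEx(m,cv2.MORPH_OPEN,np.ones((3,3)))
    P=w[m>0];print('top',len(P),rect(P),np.median(P[:,2]))
    print(cv2.boxPoints(rect(P)))
    m=reg(w,104,116,box);m=cv2.morphologyEx(m,cv2.MORPH_OPEN,np.ones((3,3)))
    nl,l,st,ce=cv2.connectedComponentsWithStats(m)
    for i in range(1,nl):
        if st[i,4]>60:
            P=w[l==i];print('mid',st[i],rect(P),P.mean(0));print(cv2.boxPoints(rect(P)))
    for nm,lo,hi in(("objs",15,150),):
        m=reg(w,lo,hi,box);nl,l,st,ce=cv2.connectedComponentsWithStats(m)
        for i in range(1,nl):
            if st[i,4]>60: P=w[l==i];print(nm,st[i],P.min(0),P.max(0))
E
```

```text
scene (array([    1, 25907, 11202,   353,   459,   329,   323,   779,   358,
         400,   362,    81,  1306,   883,   403,   397,   390,   389,
        6290,     1,     0]), array([-20, -10,   0,  10,  20,  30,  40,  50,  60,  70,  80,  90, 100,
       110, 120, 130, 140, 150, 160, 170, 180, 190]))Traceback (most recent call last):
  File "<stdin>", line 8, in <module>
  File "h.py", line 10, in rect
    r=cv2.minAreaRect(pts.astype(np.float32)[:,:2]); return r
cv2.error: OpenCV(4.12.0) /io/opencv/modules/imgproc/src/convhull.cpp:143: error: (-215:Assertion failed) total >= 0 && (depth == CV_32F || depth == CV_32S) in function 'convexHull'
```

```bash
sed -i 's/r=cv2.minAreaRect(pts.astype(np.float32)\[:,:2\])/r=cv2.minAreaRect(np.ascontiguousarray(pts[:,:2],dtype=np.float32))/' h.py
cat > meas.py <<'E'
from h import *
import sys
np.set_printoptions(precision=1,suppress=True)
def go(z):
    w=cloud(z);box=(250,800,-250,350)
    m=reg(w,158,173,box);m=cv2.morphologyEx(m,cv2.MORPH_OPEN,np.ones((3,3)))
    P=w[m>0];print('top',len(P),rect(P),np.median(P[:,2]))
    print(cv2.boxPoints(rect(P)).round(1).tolist())
    m=reg(w,104,116,box);m=cv2.morphologyEx(m,cv2.MORPH_OPEN,np.ones((3,3)))
    nl,l,st,ce=cv2.connectedComponentsWithStats(m)
    for i in range(1,nl):
        if st[i,4]>60:
            P=w[l==i];print('mid',st[i],rect(P),P.mean(0));print(cv2.boxPoints(rect(P)).round(1).tolist())
    m=reg(w,15,150,box);nl,l,st,ce=cv2.connectedComponentsWithStats(m)
    for i in range(1,nl):
        if st[i,4]>60: P=w[l==i];print('obj',st[i],P.min(0),P.max(0))
if __name__=="__main__":
    for n in("scene","side"): print(n);go(np.load(f"pics/{n}{sys.argv[1]}.npz"))
E
python3 meas.py 0
```

```text
scene
top 6367 ((524.3407592773438, 85.8012924194336), (176.1524658203125, 216.52545166015625), 2.0937235355377197) 163.99496040597225
[[432.3999938964844, 190.8000030517578], [440.29998779296875, -25.600000381469727], [616.2999877929688, -19.200000762939453], [608.4000244140625, 197.1999969482422]]
mid [ 276  236  105   55 1801] ((631.6386108398438, 71.3734130859375), (222.3551788330078, 69.60771942138672), 87.1798324584961) [626.9  65.5 109.2]
[[591.4000244140625, -38.0], [660.9000244140625, -41.400001525878906], [671.9000244140625, 180.6999969482422], [602.2999877929688, 184.10000610351562]]
obj [ 275  224  146   96 6223] [434.  -40.5  15. ] [665.6 197.2 150. ]
obj [299 305  19  32 417] [697.1  66.8  15.2] [737.6 105.4  89.2]
side
top 4487 ((518.826416015625, 85.85182189941406), (170.19407653808594, 223.96148681640625), 1.9173638820648193) 165.8505904588096
[[430.0, 194.89999389648438], [437.5, -28.899999618530273], [607.5999755859375, -23.200000762939453], [600.0999755859375, 200.60000610351562]]
mid [280 207  19  63 609] ((630.1307983398438, 77.1368179321289), (38.164161682128906, 219.27976989746094), 3.0490224361419678) [627.8  66.6 110.7]
[[605.2000122070312, 185.60000610351562], [616.9000244140625, -33.400001525878906], [655.0, -31.299999237060547], [643.4000244140625, 187.60000610351562]]
obj [ 280  207   80   87 2463] [430.3 -32.2  15.2] [656.2 200.  150. ]
obj [249 240  15  26 242] [693.1  71.6  15.2] [730.3 110.3  91. ]
```

```bash
python3 - <<'E'
import cv2
a=cv2.imread('pics/scene0.png')[170:330,260:440];b=cv2.imread('pics/side0.png')[185:315,240:390]
cv2.imwrite('pics/sc_z.png',cv2.resize(a,None,fx=4.2,fy=3.7*1.0,interpolation=cv2.INTER_CUBIC)[:600,:800])
cv2.imwrite('pics/si_z.png',cv2.resize(b,None,fx=4.5,fy=4.5,interpolation=cv2.INTER_CUBIC)[:600,:800])
E
```

```text
(no output)
```

View pics/sc_z.png

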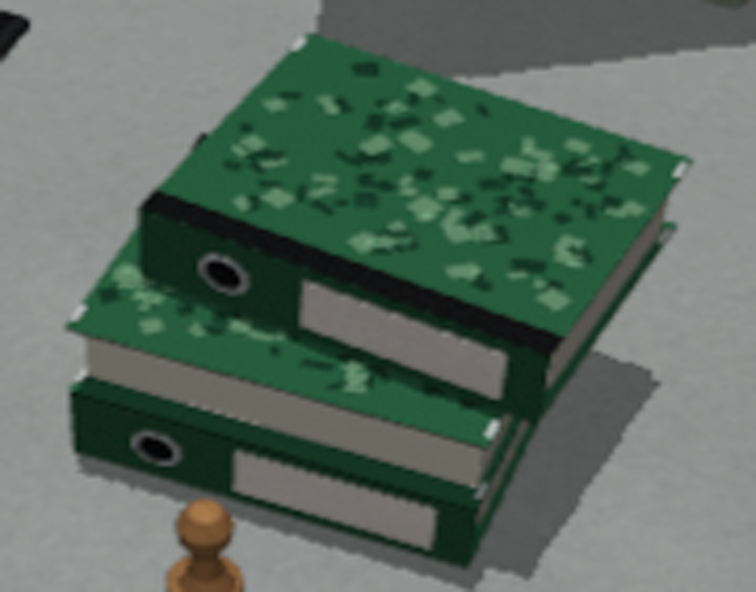

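View pics/si_z.png

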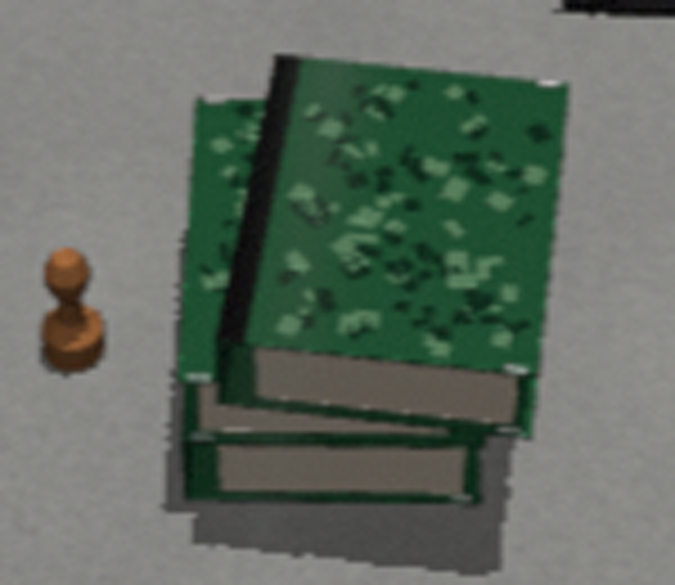

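```bash
cat >> h.py <<'E'
def ray(z,u,v,h):
    R,t=z['R'],z['t'];c=-R.T@t
    d=R.T@np.array([(u-z['cx'])/z['fx'],(v-z['cy'])/z['fy'],1])
    return (c+d*(h-c[2])/d[2])[:2]
def boxfit(pts,zh=None):
    # pts: dict (sx,sy)->xy ; rigid fit of 170x215 (cv-free Kabsch)
    A=np.array([(85*k[0],107.5*k[1]) for k in pts]);B=np.array(list(pts.values()))
    a=A-A.mean(0);b=B-B.mean(0)
    th=np.arctan2((a[:,0]*b[:,1]-a[:,1]*b[:,0]).sum(),(a*b).sum())
    Rm=np.array([[np.cos(th),-np.sin(th)],[np.sin(th),np.cos(th)]])
    c=B.mean(0)-Rm@A.mean(0)
    return c,th,np.linalg.norm(B-(A@Rm.T+c),axis=1)
E
cat > c0.py <<'E'
from h import *
np.set_printoptions(precision=2,suppress=True)
sc=np.load('pics/scene0.npz');si=np.load('pics/side0.npz')
f=lambda x,y:((x+.5)/4.2-.5+260,(y+.5)/3.7-.5+170)
g=lambda x,y:((x+.5)/4.5-.5+240,(y+.5)/4.5-.5+185)
T1={(-1,-1):(310,35),(-1,1):(692,160),(1,1):(557,343),(1,-1):(145,203)}
T2={(-1,-1):(569,82),(-1,1):(538,372),(1,1):(218,345),(1,-1):(275,57)}
for nm,z,F,D,h in[('top sc',sc,f,T1,165),('top si',si,g,T2,165),
 ('mid sc',sc,f,{(1,-1):(70,325),(1,1):(496,442)},110),('mid si',si,g,{(1,-1):(197,97),(1,1):(180,378)},110),
 ('low sc',sc,f,{(1,-1):(78,457),(1,1):(468,567)},0),('low si',si,g,{(1,1):(187,498),(-1,1):(478,501)},0),
 ('low55 si',si,g,{(1,1):(187,437),(-1,1):(480,435)},55)]:
    P={k:ray(z,*F(*v),h) for k,v in D.items()}
    c,th,r=boxfit(P);print(nm,c,'deg',np.degrees(th),'res',r,[p.round(1).tolist() for p in P.values()])
E
python3 c0.py
```

```text
top sc [520.95  87.46] deg 2.4654946150292774 res [5.14 5.32 7.61 2.43] [[444.8, -20.6], [436.7, 191.0], [594.2, 195.7], [608.1, -16.3]]
top si [519.05  86.33] deg 2.7903084938231544 res [0.56 2.49 1.53 1.45] [[439.2, -25.7], [431.0, 188.2], [598.2, 199.3], [607.8, -16.5]]
mid sc [558.79  65.65] deg 9.757509439544705 res [0.14 0.14] [[660.8, -26.0], [624.3, 186.1]]
mid si [557.11  62.31] deg 9.09131959335971 res [0.53 0.53] [[657.9, -29.9], [624.1, 181.4]]
low sc [562.21  64.91] deg 10.245717203642037 res [2.39 2.39] [[664.6, -23.4], [627.2, 183.5]]
low si [559.18  61.35] deg 9.25123417493436 res [1.75 1.75] [[624.1, 180.8], [459.7, 154.1]]
low55 si [561.71  58.41] deg 10.479392809258487 res [3.19 3.19] [[622.6, 179.0], [461.7, 149.2]]
```

Ray-cast corners agree between the two views. The mid file is at about (559,64) and 9.6°, and the top file is at about (520,87) and 2.6°. That puts the top file at about (-34,+29) mm and -7° in the mid frame. I'll push with the open fingers as a two-point pusher, first along +x, which also squares the angle, then along -y.

```bash
cat > tgt.py <<'E'
# usage: tgt.py x y z yaw  (mid frame x,y mm ; z world; yaw world deg) -> delta in tool axes
import sys
from h import *
from workcell import state
from scipy.spatial.transform import Rotation as Ro
C=np.array([559.5,63.5]);TH=np.radians(9.6)
def tomid(p):
    d=np.array(p)-C;c,s=np.cos(TH),np.sin(TH);return np.array([c*d[0]+s*d[1],-s*d[0]+c*d[1]])
def main(x,y,z,yaw):
    s=state();c,sn=np.cos(TH),np.sin(TH)
    w=np.array([C[0]+c*x-sn*y,C[1]+sn*x+c*y,z])
    R=Ro.from_euler('xyz',s['ee_rot'],degrees=True);T=Ro.from_euler('xyz',[-90,0,yaw],degrees=True)
    print('t',round(s['time_s'],2),'now mid',tomid(s['ee_pos'][:2]).round(1),'z',s['ee_pos'][2].round(1),'rot',s['ee_rot'].round(2),'F',s['force'].round(1))
    print('target world',w.round(1),'dpos cm',(R.inv().apply(w-s['ee_pos'])/10).round(2),'twist',np.degrees((R.inv()*T).as_rotvec()).round(2))
if __name__=="__main__": main(*map(float,sys.argv[1:5]))
E
python3 tgt.py -165 27 214 -170.4
python3 - <<'E'
from h import *
from tgt import tomid
sc=np.load('pics/scene0.npz');si=np.load('pics/side0.npz')
for n,p,z in(('cup',ray(sc,483,388,0),0),('cup',ray(si,255,380,0),0),('stamp',ray(sc,309,334,0),0),('stamp',ray(si,257,262,0),0),('punch',ray(si,383,178,20),0)):print(n,p,tomid(p))
E
```

```text
t 0.1 now mid [-430.5 -528.5] z 213.2 rot [ -90.09    0.   -157.15] F [-0.3  0.4  0.7]
target world [392.3  62.6 214. ] dpos cm [-38.58  -0.   -47.99] twist [9.000e-02 1.325e+01 1.000e-02]
cup [647.69267641 434.45928516] [148.82204451 351.05660297]
cup [634.51606811 428.93644209] [134.90892332 347.80854804]
stamp [718.99521516  89.17611672] [161.54362389  -1.28226781]
stamp [710.64382515  83.53978677] [152.36922275  -5.44691595]
punch [ 407.59617182 -284.53629999] [-207.81815016 -317.8296015 ]
```

```bash
python3 -m pendant '[{"delta_pos":[-3,0,-3.8],"twist":[0,3,0],"grip":100},{"delta_pos":[-6,0,-7.6],"twist":[0,6,0],"grip":100},{"delta_pos":[-9,0,-11.4],"twist":[0,9,0],"grip":100},{"delta_pos":[-12,0,-15.2],"twist":[0,13.2,0],"grip":100},{"delta_pos":[-15,0,-19],"twist":[0,13.2,0],"grip":100}]'; python3 tgt.py -165 27 214 -170.4
```

```text
time_s: 0.6
ee_pos: [287.7, -294.6, 213.6]
ee_rot: [-90.0, 0.0, -170.5]
force: [0.7, -0.2, -0.2]
gripper_width: 91.1
t 0.6 now mid [-327.8 -307.7] z 213.6 rot [ -90.03    0.   -170.47] F [ 0.7 -0.2 -0.2]
target world [392.3  62.6 214. ] dpos cm [-1.623e+01 -2.000e-02 -3.350e+01] twist [ 0.03 -0.07 -0.  ]
```

```bash
python3 -m pendant '[{"delta_pos":[-2,0,-4.2],"twist":[0,0,0],"grip":100},{"delta_pos":[-4,0,-8.4],"twist":[0,0,0],"grip":100},{"delta_pos":[-6,0,-12.6],"twist":[0,0,0],"grip":100},{"delta_pos":[-8,0,-16.8],"twist":[0,0,0],"grip":100},{"delta_pos":[-10,0,-21],"twist":[0,0,0],"grip":100}]'; python3 tgt.py -165 27 214 -170.4
```

```text
time_s: 1.1
ee_pos: [351.0, -70.9, 213.9]
ee_rot: [-90.0, 0.0, -170.4]
force: [1.2, -0.4, 0.2]
gripper_width: 91.4
t 1.1 now mid [-228.   -97.8] z 213.9 rot [-8.9990e+01  2.0000e-02 -1.7038e+02] F [ 1.2 -0.4  0.2]
target world [392.3  62.6 214. ] dpos cm [-6.310e+00 -1.000e-02 -1.248e+01] twist [-0.01  0.02 -0.02]
```

```bash
python3 -m pendant '[{"delta_pos":[-2,0,-4],"twist":[0,0,0],"grip":100},{"delta_pos":[-4,0,-8],"twist":[0,0,0],"grip":100},{"delta_pos":[-6.2,0,-12.5],"twist":[0,0,0],"grip":100},{"delta_pos":[-6.2,0,-12.5],"twist":[0,0,0],"grip":100},{"delta_pos":[-6.2,0,-12.5],"twist":[0,0,0],"grip":100}]'; python3 tgt.py -165 27 125 -170.4
```

```text
time_s: 1.6
ee_pos: [390.9, 61.6, 213.5]
ee_rot: [-90.0, -0.1, -170.1]
force: [0.2, -0.5, 0.5]
gripper_width: 91.2
t 1.6 now mid [-166.6   26.3] z 213.5 rot [-8.9970e+01 -8.0000e-02 -1.7015e+02] F [ 0.2 -0.5  0.5]
target world [392.3  62.6 125. ] dpos cm [-0.17  8.85 -0.08] twist [-0.03  0.25  0.08]
```

Descend beside the -x face.

```bash
python3 -m pendant '[{"delta_pos":[0,2.2,0],"twist":[0,0.2,0],"grip":100},{"delta_pos":[0,4.4,0],"twist":[0,0.2,0],"grip":100},{"delta_pos":[0,6.6,0],"twist":[0,0.2,0],"grip":100},{"delta_pos":[0,8.8,0],"twist":[0,0.2,0],"grip":100},{"delta_pos":[0,8.8,0],"twist":[0,0.2,0],"grip":100}]'; python3 tgt.py -140 27 125 -170.4
python3 - <<'E'
from workcell import imaging
import cv2
for n in("scene","side"):
    p,d=imaging.grab_frame(n);cv2.imwrite(f"pics/{n}1.png",p[:,:,::-1])
E
```

```text
time_s: 2.1
ee_pos: [388.6, 58.9, 123.8]
ee_rot: [-90.0, -0.4, -170.7]
force: [-0.7, 0.8, 1.0]
gripper_width: 91.2
t 2.1 now mid [-169.3   23.9] z 123.8 rot [ -89.99   -0.39 -170.72] F [-0.7  0.8  1. ]
target world [417.   66.8 125. ] dpos cm [-2.93 -0.14 -0.32] twist [-0.01 -0.32  0.39]
```

View pics/side1.png

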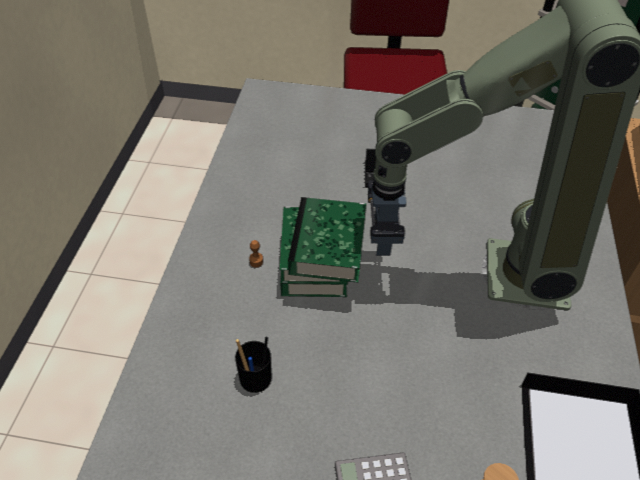

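The hand is clear of the -x face, with the fingers at about (385,240) and a gap to the file edge at about (365,235). I'll advance slowly in tool -x.

```bash
python3 -m pendant '[{"delta_pos":[-0.6,0,0],"twist":[0,0,0],"grip":100},{"delta_pos":[-1.2,0,0],"twist":[0,0,0],"grip":100},{"delta_pos":[-1.8,0,0],"twist":[0,0,0],"grip":100},{"delta_pos":[-2.2,0,0],"twist":[0,0,0],"grip":100},{"delta_pos":[-2.6,0,0],"twist":[0,0,0],"grip":100}]'; python3 tgt.py -105 27 125 -170.4
```

```text
time_s: 2.7
ee_pos: [415.4, 64.7, 125.8]
ee_rot: [-90.0, -0.3, -170.6]
force: [-5.9, -1.6, 4.3]
gripper_width: 91.4
t 2.7 now mid [-141.8   25.2] z 125.8 rot [ -89.97   -0.26 -170.57] F [-5.9 -1.6  4.3]
target world [451.5  72.6 125. ] dpos cm [-3.68  0.06 -0.19] twist [-0.03 -0.17  0.26]
```

```bash
python3 -m pendant '[{"delta_pos":[-0.4,0,0],"twist":[0,0,0],"grip":100},{"delta_pos":[-0.8,0,0],"twist":[0,0,0],"grip":100},{"delta_pos":[-1.2,0,0],"twist":[0,0,0],"grip":100},{"delta_pos":[-1.6,0,0],"twist":[0,0,0],"grip":100},{"delta_pos":[-2,0,0],"twist":[0,0,0],"grip":100}]'; python3 tgt.py -105 27 125 -170.4
```

```text
time_s: 3.2
ee_pos: [434.9, 67.8, 125.7]
ee_rot: [-89.9, -0.3, -170.6]
force: [-5.8, -3.2, 4.9]
gripper_width: 91.2
t 3.2 now mid [-122.2   25. ] z 125.7 rot [ -89.95   -0.28 -170.56] F [-5.8 -3.2  4.9]
target world [451.5  72.6 125. ] dpos cm [-1.71  0.06 -0.2 ] twist [-0.05 -0.16  0.28]
```

```bash
python3 -m pendant '[{"delta_pos":[-0.3,0,0],"twist":[0,0,0],"grip":100},{"delta_pos":[-0.6,0,0],"twist":[0,0,0],"grip":100},{"delta_pos":[-0.9,0,0],"twist":[0,0,0],"grip":100},{"delta_pos":[-1.2,0,0],"twist":[0,0,0],"grip":100},{"delta_pos":[-1.2,0,0],"twist":[0,0,0],"grip":100}]'; python3 tgt.py -105 27 125 -170.4
cat > snap.py <<'E'
import sys
from workcell import imaging
from h import *
i=sys.argv[1]
for n,(x0,y0) in(("scene",(260,170)),("side",(240,185))):
    p,d=imaging.grab_frame(n);cv2.imwrite(f"pics/{n}{i}.png",p[:,:,::-1]);np.savez(f"pics/{n}{i}.npz",p=p,d=d,**imaging.camera_info(n))
    a=p[y0:y0+150,x0:x0+180,::-1];cv2.imwrite(f"pics/{n}_z{i}.png",cv2.resize(a,None,fx=4,fy=4,interpolation=cv2.INTER_CUBIC))
E
python3 snap.py 2
```

```text
time_s: 3.7
ee_pos: [447.6, 69.9, 125.8]
ee_rot: [-90.0, -0.2, -170.6]
force: [-3.8, -3.1, 3.0]
gripper_width: 91.4
t 3.7 now mid [-109.3   25. ] z 125.8 rot [-8.9950e+01 -1.6000e-01 -1.7055e+02] F [-3.8 -3.1  3. ]
target world [451.5  72.6 125. ] dpos cm [-0.42  0.07 -0.2 ] twist [-0.05 -0.15  0.16]
```

View pics/side_z2.png

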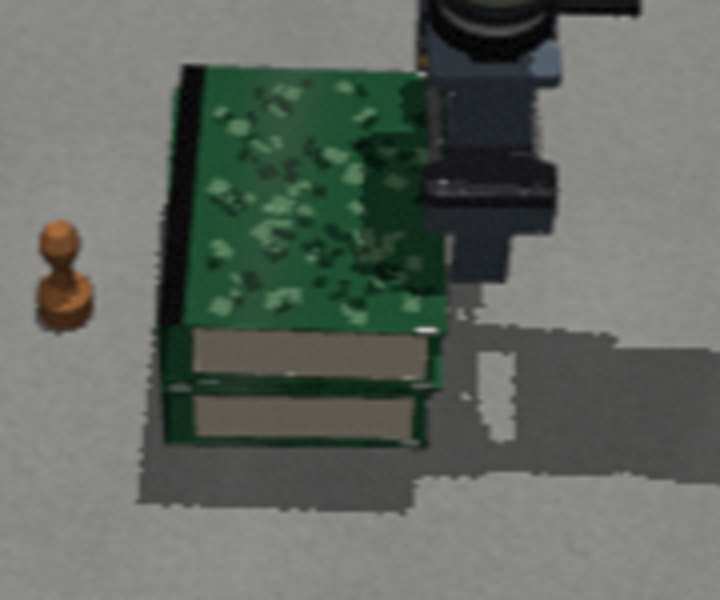

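View pics/scene_z2.png

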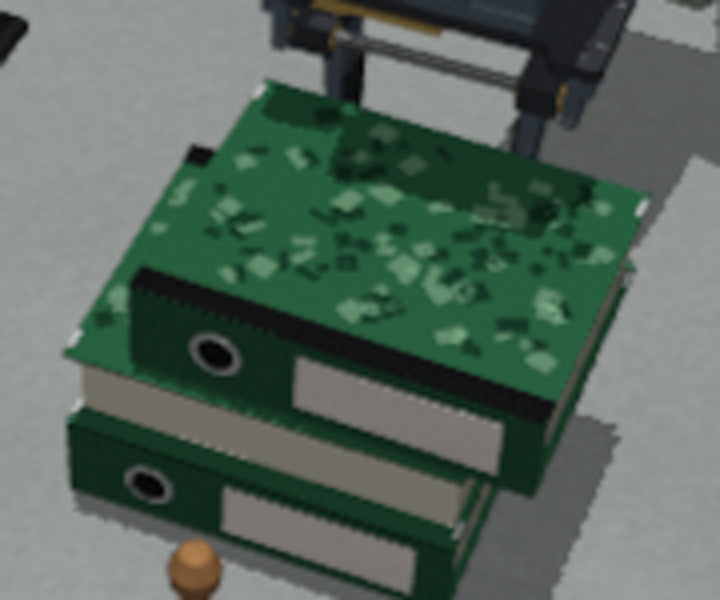

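The top file is now aligned with the mid file. Its side-view crop corners are (184,66), (163,325) and (442,330).

```bash
cat > c2.py <<'E'
from h import *
from tgt import tomid
np.set_printoptions(precision=2,suppress=True)
def run(i,items):
    sc=np.load(f'pics/scene{i}.npz');si=np.load(f'pics/side{i}.npz')
    for nm,v,D,h in items:
        z,o=(sc,(260,170)) if v=='sc' else (si,(240,185))
        P={k:ray(z,(a+.5)/4-.5+o[0],(b+.5)/4-.5+o[1],h) for k,(a,b) in D.items()}
        c,th,r=boxfit(P);print(nm,v,'mid frame',tomid(c),'deg',np.degrees(th),'res',r)
E
python3 - <<'E'
from c2 import run
run(2,[('top','sc',{(-1,-1):(268,80),(-1,1):(650,196),(1,1):(551,408),(1,-1):(134,268)},165),
('top','si',{(1,-1):(183,66),(1,1):(162,325),(-1,1):(442,331)},165),
('mid','sc',{(1,-1):(66,353)},110) if 0 else ('low','sc',{(1,-1):(73,490),(1,1):(448,598)},0),
('low','si',{(1,1):(165,444),(-1,1):(426,446)},0)])
E
```

```text
top sc mid frame [-7.34 36.59] deg 7.1366193162324 res [8.08 6.33 7.41 6.57]
top si mid frame [-6.9  36.33] deg 7.783688964837772 res [1.7  2.59 4.06]
low sc mid frame [-2.94 -3.83] deg 12.21906004497592 res [2.33 2.33]
low si mid frame [-0.33 -1.23] deg 9.438715914862534 res [1.03 1.03]
```

```bash
python3 -m pendant '[{"delta_pos":[-0.2,0,0],"twist":[0,0,0],"grip":100},{"delta_pos":[-0.4,0,0],"twist":[0,0,0],"grip":100},{"delta_pos":[-0.6,0,0],"twist":[0,0,0],"grip":100},{"delta_pos":[-0.7,0,0],"twist":[0,0,0],"grip":100},{"delta_pos":[-0.7,0,0],"twist":[0,0,0],"grip":100}]'; python3 tgt.py -105 27 125 -170.4;python3 snap.py 3
```

```text
time_s: 4.3
ee_pos: [455.7, 71.7, 125.8]
ee_rot: [-90.0, 0.0, -170.5]
force: [-1.7, -1.1, -0.1]
gripper_width: 91.2
t 4.3 now mid [-101.    25.4] z 125.8 rot [-9.0000e+01  2.0000e-02 -1.7054e+02] F [-1.7 -1.1 -0.1]
target world [451.5  72.6 125. ] dpos cm [ 0.4   0.08 -0.16] twist [ 0.   -0.14 -0.02]
```

View pics/side_z3.png

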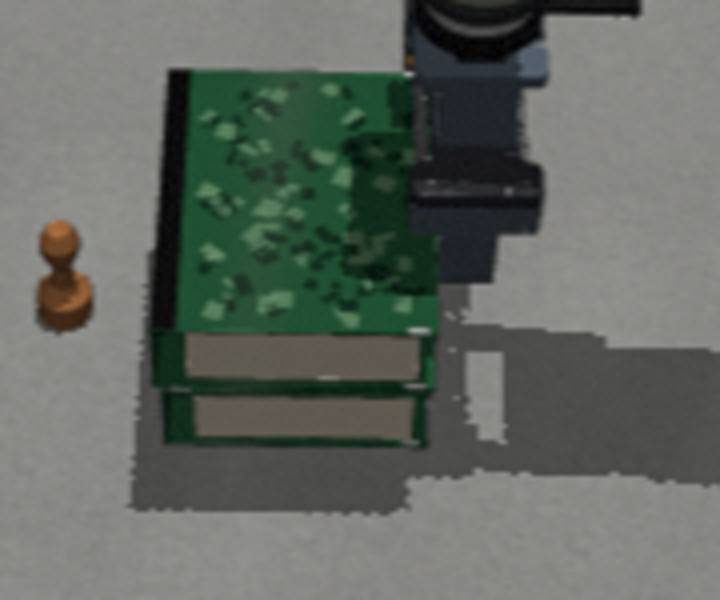

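View pics/scene_z3.png

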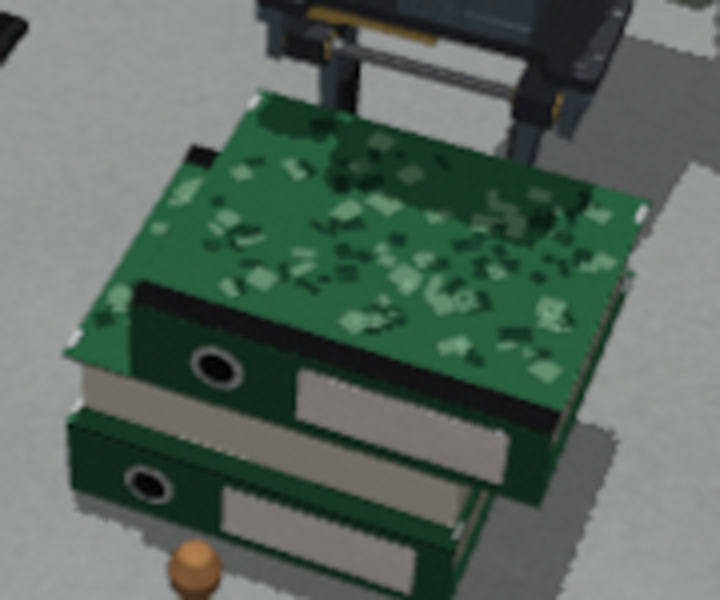

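```bash
python3 - <<'E'
from c2 import run
run(3,[('top','sc',{(-1,-1):(263,90),(-1,1):(651,203),(1,1):(560,416),(1,-1):(134,283)},165),
('top','si',{(1,-1):(168,70),(1,1):(152,331),(-1,1):(438,331)},165)])
E
```

```text
top sc mid frame [-0.91 39.48] deg 8.464545244093843 res [7.63 7.1  8.31 6.32]
top si mid frame [-0.17 38.34] deg 9.246499064802967 res [1.43 1.16 2.58]
```

```bash
python3 -m pendant '[{"delta_pos":[0.8,0,0],"twist":[0,0,0],"grip":100},{"delta_pos":[2,0,0],"twist":[0,0,0],"grip":100},{"delta_pos":[3,-3,0],"twist":[0,0,0],"grip":100},{"delta_pos":[3,-7,0],"twist":[0,0,0],"grip":100},{"delta_pos":[3,-10,0],"twist":[0,0,0],"grip":100}]'; python3 tgt.py 0 220 225 -80.4;python3 snap.py 4
```

```text
time_s: 4.9
ee_pos: [425.4, 66.7, 228.1]
ee_rot: [-90.0, 0.2, -170.5]
force: [0.2, 0.3, 0.7]
gripper_width: 91.1
t 4.9 now mid [-131.7   25.5] z 228.1 rot [-9.0000e+01  1.7000e-01 -1.7053e+02] F [0.2 0.3 0.7]
target world [522.8 280.4 225. ] dpos cm [-13.12   0.35 -19.48] twist [ -0.13 -90.13  -0.14]
```

View pics/side_z4.png

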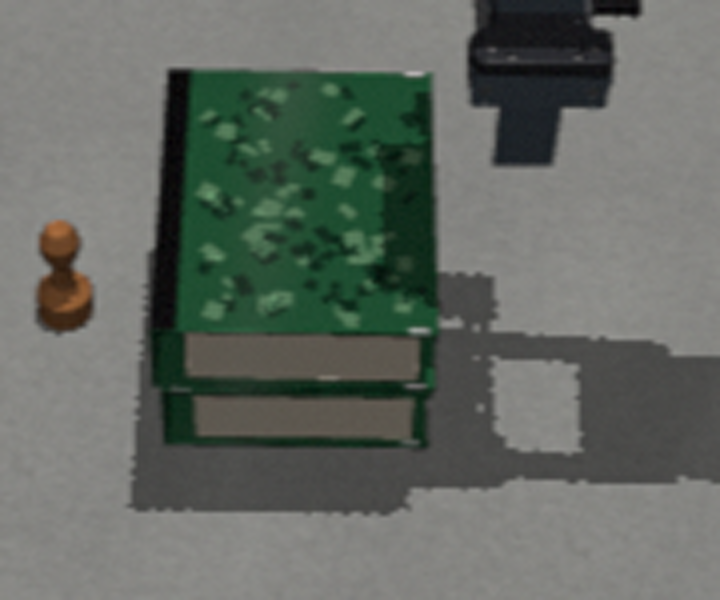

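View pics/scene_z4.png

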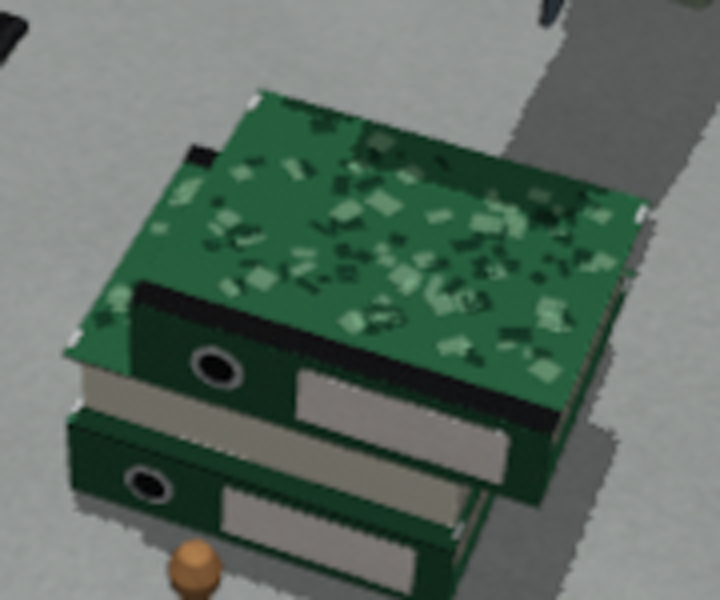

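The x and angle offsets are near zero and the file didn't move when I withdrew. What's left is about 38 mm in y. I'll go over to the +y side and turn the tool -90° about tool y.

```bash
python3 -m pendant '[{"delta_pos":[-2,0,-3.8],"twist":[0,-8,0],"grip":100},{"delta_pos":[-4,0,-7.6],"twist":[0,-16,0],"grip":100},{"delta_pos":[-6,0,-11.4],"twist":[0,-24,0],"grip":100},{"delta_pos":[-8,0,-14.5],"twist":[0,-32,0],"grip":100},{"delta_pos":[-10,0,-17.5],"twist":[0,-40,0],"grip":100}]'; python3 tgt.py 0 205 228 -80.4
```

```text
time_s: 5.5
ee_pos: [495.3, 257.2, 225.1]
ee_rot: [-90.0, -0.0, -130.2]
force: [0.4, -0.2, -0.1]
gripper_width: 91.0
t 5.5 now mid [-31.  201.7] z 225.1 rot [-9.0020e+01 -3.0000e-02 -1.3016e+02] F [ 0.4 -0.2 -0.1]
target world [525.3 265.6 228. ] dpos cm [-2.59 -0.29  1.75] twist [ 3.000e-02 -4.976e+01  2.000e-02]
```

```bash
python3 -m pendant '[{"delta_pos":[-0.6,0,0.4],"twist":[0,-8.5,0],"grip":100},{"delta_pos":[-1.2,0,0.8],"twist":[0,-17,0],"grip":100},{"delta_pos":[-1.8,0,1.2],"twist":[0,-25.5,0],"grip":100},{"delta_pos":[-2.4,0,1.7],"twist":[0,-34,0],"grip":100},{"delta_pos":[-2.6,0,1.7],"twist":[0,-42,0],"grip":100}]'; python3 tgt.py 0 205 228 -80.4
```

```text
time_s: 6.0
ee_pos: [525.5, 264.3, 224.8]
ee_rot: [-90.0, -0.0, -88.2]
force: [-0.5, 0.0, 0.4]
gripper_width: 91.0
t 6.0 now mid [ -0.  203.6] z 224.8 rot [-9.004e+01 -2.000e-02 -8.821e+01] F [-0.5  0.   0.4]
target world [525.3 265.6 228. ] dpos cm [-0.14 -0.32 -0.01] twist [ 0.04 -7.81  0.01]
```

```bash
python3 -m pendant '[{"delta_pos":[0,0,0],"twist":[0,-7.8,0],"grip":100},{"delta_pos":[0,0,0],"twist":[0,-7.8,0],"grip":100},{"delta_pos":[0,0,0],"twist":[0,-7.8,0],"grip":100},{"delta_pos":[0,0,0],"twist":[0,-7.8,0],"grip":100},{"delta_pos":[0,0,0],"twist":[0,-7.8,0],"grip":100}]'; python3 tgt.py 0 205 125 -80.4
```

```text
time_s: 6.5
ee_pos: [525.4, 264.3, 225.9]
ee_rot: [-90.0, -0.0, -80.8]
force: [0.7, 0.1, -0.0]
gripper_width: 91.0
t 6.5 now mid [-1.000e-01  2.037e+02] z 225.9 rot [-90.    -0.   -80.81] F [ 0.7  0.1 -0. ]
target world [525.3 265.6 125. ] dpos cm [-1.300e-01  1.009e+01  1.000e-02] twist [-0.   -0.41  0.  ]
```

```bash
python3 -m pendant '[{"delta_pos":[0,3,0],"twist":[0,-0.3,0],"grip":100},{"delta_pos":[0,6,0],"twist":[0,-0.3,0],"grip":100},{"delta_pos":[0,8,0],"twist":[0,-0.3,0],"grip":100},{"delta_pos":[0,10,0],"twist":[0,-0.3,0],"grip":100},{"delta_pos":[0,10,0],"twist":[0,-0.3,0],"grip":100}]'; python3 tgt.py 0 165 125 -80.4;python3 snap.py 5
```

```text
time_s: 7.0
ee_pos: [523.7, 263.4, 123.2]
ee_rot: [-90.3, -0.1, -80.5]
force: [0.5, -0.0, -0.1]
gripper_width: 91.3
t 7.0 now mid [ -2.  203.1] z 123.2 rot [-90.34  -0.1  -80.49] F [ 0.5 -0.  -0.1]
target world [532.  226.2 125. ] dpos cm [ 3.81 -0.18  0.2 ] twist [ 0.34 -0.09  0.1 ]
```

View pics/scene5.png

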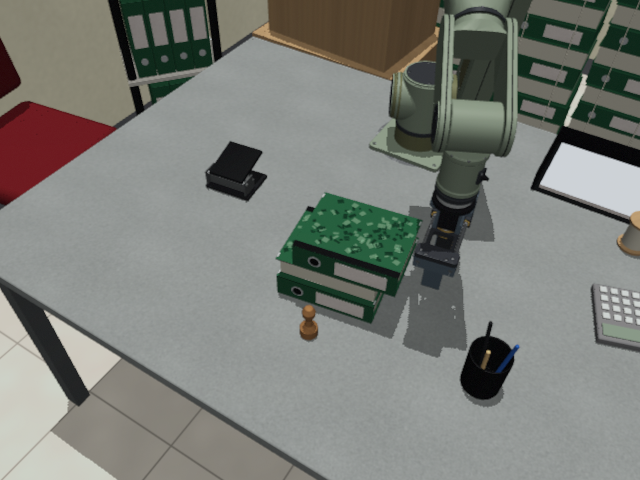

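The hand is beside the +y face at about (440,265), well clear of the cup at about (485,370). Pushing in tool +x.

```bash
python3 -m pendant '[{"delta_pos":[0.9,0,0.1],"twist":[0,0,0],"grip":100},{"delta_pos":[1.8,0,0.2],"twist":[0,0,0],"grip":100},{"delta_pos":[2.6,0,0.2],"twist":[0,0,0],"grip":100},{"delta_pos":[3.3,0,0.2],"twist":[0,0,0],"grip":100},{"delta_pos":[3.7,0,0.2],"twist":[0,0,0],"grip":100}]'; python3 tgt.py 0 125 125 -80.4
```

```text
time_s: 7.6
ee_pos: [533.8, 227.3, 126.3]
ee_rot: [-90.0, 0.0, -80.5]
force: [-1.7, 5.3, 2.4]
gripper_width: 91.7
t 7.6 now mid [  2.  165.8] z 126.3 rot [-8.998e+01  2.000e-02 -8.052e+01] F [-1.7  5.3  2.4]
target world [538.7 186.7 125. ] dpos cm [ 4.08  0.12 -0.19] twist [-0.02 -0.12 -0.02]
```

```bash
python3 -m pendant '[{"delta_pos":[0.4,0,0],"twist":[0,0,0],"grip":100},{"delta_pos":[0.8,0,0],"twist":[0,0,0],"grip":100},{"delta_pos":[1.2,0,0],"twist":[0,0,0],"grip":100},{"delta_pos":[1.6,0,0],"twist":[0,0,0],"grip":100},{"delta_pos":[2,0,0],"twist":[0,0,0],"grip":100}]'; python3 tgt.py 0 125 125 -80.4
```

```text
time_s: 8.1
ee_pos: [537.3, 208.6, 126.1]
ee_rot: [-89.9, 0.0, -80.4]
force: [-1.1, 4.8, 1.4]
gripper_width: 91.3
t 8.1 now mid [  2.3 146.8] z 126.1 rot [-8.995e+01  3.000e-02 -8.043e+01] F [-1.1  4.8  1.4]
target world [538.7 186.7 125. ] dpos cm [ 2.18  0.11 -0.23] twist [-0.05 -0.03 -0.03]
```

```bash
python3 -m pendant '[{"delta_pos":[0.4,0,0],"twist":[0,0,0],"grip":100},{"delta_pos":[0.8,0,0],"twist":[0,0,0],"grip":100},{"delta_pos":[1.2,0,0],"twist":[0,0,0],"grip":100},{"delta_pos":[1.5,0,0],"twist":[0,0,0],"grip":100},{"delta_pos":[1.5,0,0],"twist":[0,0,0],"grip":100}]'; python3 tgt.py 0 125 125 -80.4; python3 snap.py 6
```

```text
time_s: 8.6
ee_pos: [539.8, 193.1, 126.1]
ee_rot: [-90.0, -0.0, -80.5]
force: [-0.4, 3.0, 2.4]
gripper_width: 91.0
t 8.6 now mid [  2.2 131.1] z 126.1 rot [-8.996e+01 -3.000e-02 -8.046e+01] F [-0.4  3.   2.4]
target world [538.7 186.7 125. ] dpos cm [ 0.61  0.11 -0.22] twist [-0.04 -0.06  0.04]
```

View pics/scene_z6.png

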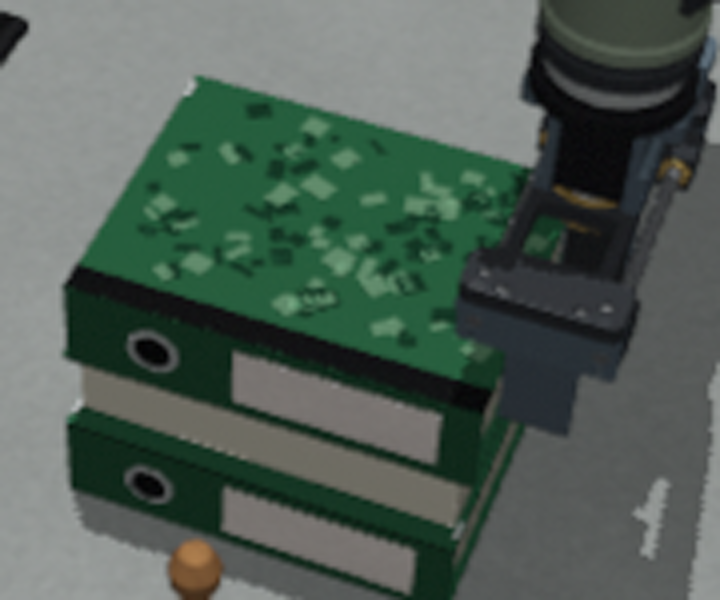

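View pics/side_z6.png

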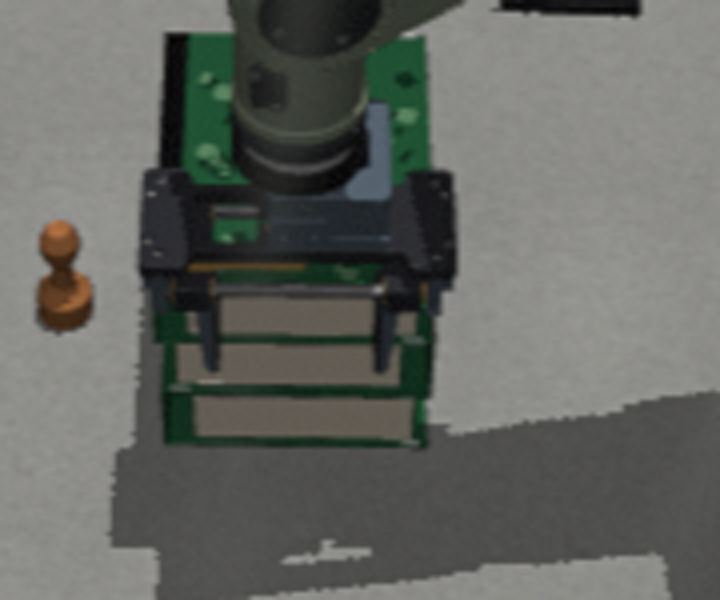

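It's nearly flush. I'd put the remaining +y offset at about 4 to 7 mm: the scene crop corner (66,356) already meets the mid corner, while the finger geometry says 7. I'll push 5 mm more, back off and measure with a clear view.

```bash
python3 -m pendant '[{"delta_pos":[0.2,0,0],"twist":[0,0,0],"grip":100},{"delta_pos":[0.4,0,0],"twist":[0,0,0],"grip":100},{"delta_pos":[0.5,0,0],"twist":[0,0,0],"grip":100},{"delta_pos":[0.5,0,0],"twist":[0,0,0],"grip":100},{"delta_pos":[0.5,0,0],"twist":[0,0,0],"grip":100}]'; python3 tgt.py 0 125 125 -80.4; python3 -m pendant '[{"delta_pos":[-1,0,0],"twist":[0,0,0],"grip":100},{"delta_pos":[-2.5,0,0],"twist":[0,0,0],"grip":100},{"delta_pos":[-5,0,0],"twist":[0,0,0],"grip":100},{"delta_pos":[-8,-4,0],"twist":[0,0,0],"grip":100},{"delta_pos":[-8,-8,0],"twist":[0,0,0],"grip":100}]'
```

```text
time_s: 9.2
ee_pos: [540.4, 188.6, 125.9]
ee_rot: [-90.0, -0.0, -80.4]
force: [-0.3, 2.6, 1.7]
gripper_width: 91.5
t 9.2 now mid [  2.  126.5] z 125.9 rot [-9.000e+01 -2.000e-02 -8.045e+01] F [-0.3  2.6  1.7]
target world [538.7 186.7 125. ] dpos cm [ 0.15  0.09 -0.2 ] twist [-0.   -0.05  0.02]
time_s: 9.7
ee_pos: [525.2, 270.7, 205.2]
ee_rot: [-90.2, -0.0, -80.2]
force: [0.5, 0.4, -0.5]
gripper_width: 91.0
```

```bash
python3 -m pendant '[{"delta_pos":[-4,-4,-4],"twist":[0,0,0],"grip":100},{"delta_pos":[-8,-8,-8],"twist":[0,0,0],"grip":100},{"delta_pos":[-8,-12,-12],"twist":[0,0,0],"grip":100},{"delta_pos":[-8,-12,-14],"twist":[0,0,0],"grip":100},{"delta_pos":[-8,-12,-14],"twist":[0,0,0],"grip":100}]'; python3 snap.py 7
```

```text
time_s: 10.2
ee_pos: [372.6, 324.5, 329.8]
ee_rot: [-89.8, 0.2, -80.2]
force: [1.0, -0.2, 0.2]
gripper_width: 91.1
```

View pics/scene_z7.png

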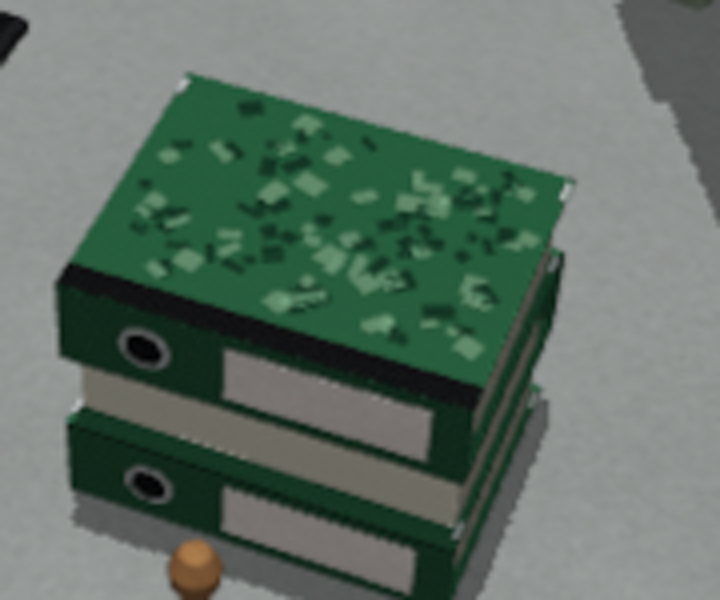

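View pics/side_z7.png

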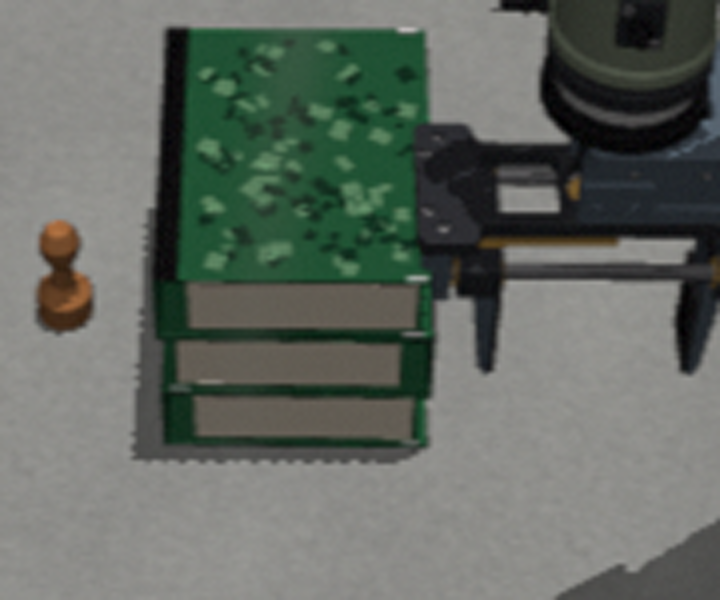

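```bash
python3 - <<'E'
import cv2,numpy as np
a=cv2.imread('pics/scene7.png');b=cv2.imread('pics/side7.png')
def crop(im,x,y,w,h,f,n):
    c=cv2.resize(im[y:y+h,x:x+w],None,fx=f,fy=f,interpolation=cv2.INTER_NEAREST)
    for i in range(0,w,5):cv2.putText(c,str(x+i),(i*f,8),0,.3,(0,255,255),1);cv2.line(c,(i*f,10),(i*f,14),(0,255,255),1)
    for i in range(0,h,5):cv2.putText(c,str(y+i),(0,i*f+10),0,.3,(0,255,255),1)
    return c
L=crop(a,268,230,30,68,8,'l');Rr=crop(a,364,262,35,68,8,'r')
L=np.hstack([L,Rr]);cv2.imwrite('pics/z7a.png',L)
S=np.hstack([crop(b,274,245,20,55,10,''),crop(b,336,245,20,55,10,'')]);cv2.imwrite('pics/z7b.png',S)
E
```

```text
(no output)
```

View pics/z7a.png

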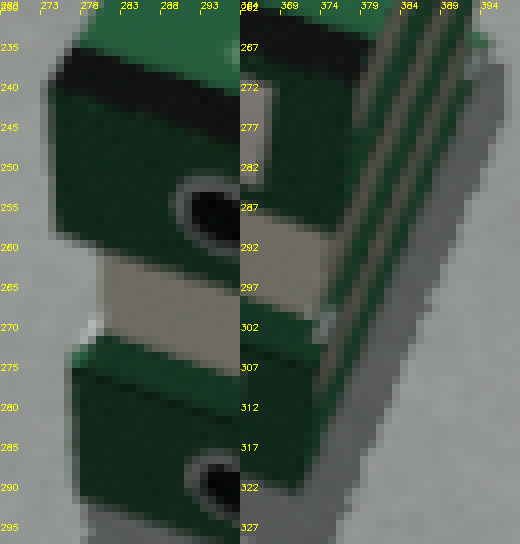

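View pics/z7b.png

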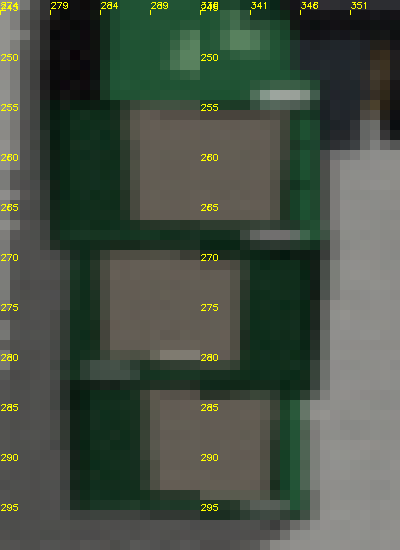

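```bash
python3 - <<'E'
from h import *
from tgt import tomid
np.set_printoptions(precision=1,suppress=True)
sc=np.load('pics/scene7.npz');si=np.load('pics/side7.npz')
for n,z,u,v,h in[('T +- ',sc,274,240,165),('T +- ',sc,274.5,258.5,110),('L +-',sc,276.7,275.5,55),('L +-',sc,277.3,292,0),('M +- orig',sc,276.3,257.8,110),
('T ++',sc,377.8,271.5,165),('T ++',sc,375.5,290,110),('L ++',sc,374,306.5,55),('L ++',sc,371.3,323,0),('M ++ orig',sc,377.5,289,110),
('T --',sc,306.8,187.8,165),('T -+',sc,403.5,214.5,165),
('T ++',si,278.6,254.3,165),('T ++',si,278.6,268.8,110),('M ++ orig',si,279.6,268.6,110),('L ++',si,280.5,282,55),('L ++',si,280.5,295.8,0),
('T -+',si,346,254.,165),('T -+',si,347.,268.5,110),('M -+',si,346,283.5,55),('L -+',si,345,282,55),('L -+',si,344.2,295.8,0),
('T +-',si,281.2,191.6,165),('T --',si,345.8,192.3,165)]:
    p=ray(z,u,v,h);print(n,'sc' if z is sc else 'si',h,tomid(p))
E
```

```text
T +-  sc 165 [  89.2 -105.9]
T +-  sc 110 [  88.9 -107.3]
L +- sc 55 [  86.5 -105.7]
L +- sc 0 [  86.9 -106.3]
M +- orig sc 110 [  85.8 -104.8]
T ++ sc 165 [ 88.6 106.3]
T ++ sc 110 [ 88.2 106.8]
L ++ sc 55 [ 85.6 108. ]
L ++ sc 0 [ 86.8 107.6]
M ++ orig sc 110 [ 84.3 109.7]
T -- sc 165 [ -78.2 -106.1]
T -+ sc 165 [-78.5 107.9]
T ++ si 165 [ 83.9 106.1]
T ++ si 110 [ 85.8 106. ]
M ++ orig si 110 [ 83.4 105.4]
L ++ si 55 [ 83.1 104.2]
L ++ si 0 [ 84.9 106.6]
T -+ si 165 [-76.4 104. ]
T -+ si 110 [-81.3 104. ]
M -+ si 55 [-81.2 107.9]
L -+ si 55 [-78.8 103.2]
L -+ si 0 [-79.1 105.5]
T +- si 165 [  85.5 -107.5]
T -- si 165 [ -82.8 -106.2]
```

Top versus lower files is about x +2.5 mm, y -1 mm and under 0.5°, so within tolerance. Last, I'll check the lower files, the bystanders and the hand clearance.

```bash
python3 - <<'E'
from h import *
from workcell import state,job
for n,rs in(('scene',{'low':(262,275,110,45),'stamp':(295,300,30,42),'punch':(200,138,70,65),'cup':(455,318,70,85)}),('side',{'low':(276,283,40,14),'stamp':(243,235,26,36),'punch':(360,143,50,48),'cup':(228,330,50,65)})):
    a,b=[cv2.cvtColor(np.load(f'pics/{n}{i}.npz')['p'],cv2.COLOR_RGB2GRAY).astype(np.float32) for i in(0,7)]
    for k,(x,y,w,h) in rs.items():
        s,r=cv2.phaseCorrelate(a[y:y+h,x:x+w],b[y:y+h,x:x+w],cv2.createHanningWindow((w,h),cv2.CV_32F));print(n,k,np.round(s,2),round(r,2))
z=np.load('pics/scene7.npz');w=cloud(z);P=w[190:280,300:370].reshape(-1,3);P=P[abs(P[:,2]-165)<6]
A=np.c_[P[:,:2],np.ones(len(P))];print('plane',np.linalg.lstsq(A,P[:,2],rcond=None)[0],np.median(P[:,2]))
s=state();print(s['time_s'],s['ee_pos'],s['force'])
job.job_done()
E
```

```text
scene low [0.03 0.45] 0.8
scene stamp [0.13 0.44] 0.93
scene punch [0.05 0.07] 0.95
scene cup [-0.05  0.03] 0.97
side low [0.06 0.45] 0.89
side stamp [0.54 0.04] 1.01
side punch [-1.9   0.28] 0.09
side cup [-0.01  0.01] 0.86
plane [ 1.03884981e-04 -4.40778669e-05  1.63908996e+02] 164.01969853072765
10.3 [374.79043606 323.81810163 326.7877386 ] [ 0.90608671 -0.32832193 -0.35975778]
the job is handed in; nothing more can be done
```

I pushed the top file square with the open fingers used as a two-point pusher: first along +x, which also took out the turn, then along -y. I then backed the hand off about 330 mm up and handed the job in at 10.3 s. No verdict came back.

**Last checks**
- **Fit:** The top file sits about +1 to +4 mm in x, -2.5 to +0.6 mm in y and within 0.5° of the files below. All of that is inside the 8 mm and 3.4° limits.
- **Flatness:** The top face is flat at about 164 mm.
- **Lower files and desk things:** The lower files and the stamp read at most about half a pixel (1–2 mm) different from the start. The cup and punch show no change in the scene view.

**What disagreed**
- The two views differ by 2–4 mm on the x offset. That includes reading the middle file's far corners from the first pictures, because the top file now covers them.
- In the side view the punch comparison failed (correlation 0.09), probably because the arm was in front of it. Its position rests on the scene view alone.

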